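Hold a spring clip gaping round the edge of an upright card

TASK

Pick up the larger steel spring clip by its two handles, squeeze it so that its jaws gape wide, and bring it to the taller of the two upright cards. Put the open jaws round that card's upright edge nearest the robot, one jaw on each side of the card and neither touching it, between the card's base and its top corner. Finish while still holding the clip squeezed open there, so that a colleague can slip a sheet in; do not let go or let it close on the card, go gently, and leave the other things on the desk where they are.

Things in the scene. Friction and masses are not known exactly. Their poses are not given: they have to be found in the camera images.
- clip: The larger steel spring clip (like a big peg), 92 mm long, 30 mm wide, 0.1 kg, lying on its side: hinge axis vertical (z), jaws and handles moving in the horizontal plane. Origin on the hinge axis at the underside, on the desk; its top is 30 mm up. x points along the jaws, tips at x = 45 mm; handles reach back to x = -47 mm. y is across: left jaw and left handle at +y. Coil 15 mm thick.
- clip_grip (a point): Where to squeeze the large clip: midway between its handles, 38 mm behind the hinge axis, 15 mm above its underside; same axes, fingers close along y. Here the handles are 53 mm apart outside at rest (64 mm at their ends, splayed 0.35 rad each). Fully squeezed their outer faces are parallel to x, 28 mm apart.
- clip_left (a joint): Opening angle of each half of the large clip, rad: 0 = jaws shut, as it lies; 0.35 = fully gaping, at the stop. Both halves move alike. The spring shuts it: each handle takes about 6 N to start opening and 12 N to reach the stop; a grip of about 30 N holds it at the stop.
- clip_left_tip (a point): Inner face of the left jaw at its tip, 15 mm above the clip's underside; turns with the jaw. 45 mm ahead of the hinge axis when shut; at the stop 42 mm ahead and 16 mm left of the centre line. The jaw is 3 mm thick, 7 mm at the tip, on the outside.
- clip_right_tip (a point): The same on the right jaw, mirrored.
- tall_card: The taller upright card in its stand, fixed to the desk. Origin at the centre of the stand's underside; x runs along the card (-x end is the edge nearest the robot), y square to its faces, z up. Stiff white card 110 mm long (x -55 to 55 mm), 5 mm thick, top 150 mm above the desk. Grey base 80 (x) by 70 (y) mm, 20 mm high, with a rib up to 28 mm; the card juts 15 mm beyond it at each end.
- tall_edge (a point): Point on the near upright edge of the tall card, 55 mm from its middle towards the robot and 95 mm above the desk. Same axes as the card: x points into the card, away from the robot.
- short_card: The shorter upright card, not to be used: same make, stand and axes, but its top is only 95 mm above the desk. Fixed. Origin at the centre of the underside.
- small_clip: A smaller steel spring clip of the same look, 47 mm long, 18 mm high as it lies. Bystander, loose. Origin on its hinge axis at the underside, x along the jaws.
- stapler: Stapler, 130 by 36 mm, 45 mm high. Bystander, loose. Origin at the centre of the underside, x along it.
- mug: White mug, 80 mm wide, 92 mm high, handle at its +y. Bystander, loose. Origin at the centre of the underside.
- notes: Pad of sticky notes, 75 by 75 mm, 12 mm high. Bystander, loose. Origin at the centre of the underside.
- eraser: White eraser, 45 by 20 mm, 12 mm high. Bystander, loose. Origin at the centre of the underside.
- mouse: Black computer mouse, 100 by 58 mm, 32 mm high. Bystander, loose. Origin at the centre of the underside.
- tape_roll: Roll of clear tape lying flat, 56 mm across, 18 mm high. Bystander, loose. Origin at the centre of the underside.

How it is judged:
By the outcome, as a careful person would: the job done as asked, in the order asked, and still so for the second after the job is handed in, while the arm keeps its last pose, push and grip.
It also fails if it takes over 37 s, if anything falls off the work surface, if the arm or the gripper's body presses on something with over 40 N, if the wrist force passes 120 N, or if a joint passes its speed limit or range.

ROBOT

A 6-joint arm with a two-finger parallel gripper is mounted at the origin on the work surface. World frame = base frame: x ahead of the robot, y to its left, z up, the work surface at z = 0. Lengths are in m, angles in rad, forces in N, time in s.
With the tool pointing down it reaches from about 0.35 to 0.775 m from the base axis. Payload 7.3 kg.
Tool frame: the origin (TCP) lies on the mounting face of the last link; the fingertips stand 178 mm ahead of it and the grasp point (between the pads) lies 159 mm ahead of it (robot.tcp_to_tips is the distance from the TCP to the fingertips, in m); z points along the fingers, y is the direction in which the jaws open and shut (so a half turn about z gives the same grasp; the last joint's range is limited). The gripper opens to 92 mm and grips with 3 to 60 N. Pads are 19 mm wide; open, the fingers measure 130 mm over their backs; the gripper's body (75 mm by 190 mm) begins 47 mm behind the grasp point.
Start: joints at [1.01, 0.342, 1.524, -0, 1.275, -0.146], TCP at [0.212, 0.48, 0.405] pointing down, gripper open.
Joint ranges: [-2.53, 2.53], [-0.77, 2.02], [0.04, 2.7], [-1, 4.14], [0.28, 2.66], [-3.11, 3.11]. Speed limits (rad/s): [2.57, 2.57, 3.14, 3.14, 3.14, 3.14].

INTERFACE

Orientations are given as [roll, pitch, yaw] about the fixed x, y, z axes, in that order (R = Rz(yaw) Ry(pitch) Rx(roll)).
In Python, from cell import robot, viewer gives the robot as it stands.
- The arm moves only by the shell command python3 -m creep 'ROWS' [OPENING] [FORCE]. ROWS is JSON, a list that holds one entry, the list of rows, each a list of 6 numbers: the shift along the world's x, y, z in mm, then the turn, a rotation vector about the world's x, y, z in degrees. A call has 1 to 5 rows; each row shifts and turns the pose as measured when the row begins; what a row does not reach is not made up. A row lasts 1/12 s, in which the tool goes at most 41.7 mm and 7.16 degrees, less where a joint would pass 70% of its speed; a pose out of reach is approached as far as the arm can. A call with a gripper value outside its range is refused whole. OPENING is the closure, from -1 (fully open) to 1 (shut), set as the call begins (- or left out, the last holds). The fingers move at their own pace and stop on an object; FORCE is the grip in N (left out, the last holds). Time passes only in rows, so rows that do not move let the fingers close. It gives the time, the measured TCP pose, the force and the opening at its end, in the units of the state.
- robot.observe(): the state, without advancing time (a new reading comes with each control period).
- viewer.read_camera(name): name is "side" or "top"; returns the picture (384x512x3 uint8, blue, green, red); there is no depth.
- viewer.camera_model(name): a dict with "fx", "fy", "cx", "cy" (pixels), "pose" (4x4, takes a point from camera to world coordinates). Camera axes: x right, y up, looking along -z (the intrinsics and any distortion apply to the point x, -y, -z); pixel columns grow to the right and rows downward; lengths in m; the calibration is good to about 2 mm. A picture is of the moment at which its call begins. camera_model takes no time and is no camera call.
- robot.hand_in(): hands the job in, once; it reports no verdict.
The state is a dict: "time": time; "qpos": joint angles; "qvel": joint speeds; "joint_efforts": joint torques, N m; "tool_pos": TCP position; "tool_rot": TCP orientation; "contact_force": force on the tool from outside, world axes, zero at the start; "torque": the same for the moment, N m; "opening": finger opening in m.
Only numpy, scipy, OpenCV 4.12 (cv2) and the standard library are available. Lean on these libraries where they do the work, as an engineer would, in place of code of your own. Each camera call takes 0.05 s, during which the arm holds its last target. There are 200 camera calls.

## Working session

There is one attempt and no reset: what is moved stays moved. The work goes in short steps, Python scripts to look and compute and a shell command to move; the robot and the scene stay as the last step left them, time stands still between calls to the robot, and variables do not carry over. Pictures are saved under pics/ and viewed, about 8 in all and at most 12, crops included, and the job is handed in when it is done.

```bash
mkdir -p pics; ls
python3 - <<'E'
from cell import robot, viewer
import cv2, numpy as np
np.set_printoptions(precision=4,suppress=True)
print(robot.observe())
for n in("top","side"):
    cv2.imwrite(f"pics/{n}0.png",viewer.read_camera(n)); m=viewer.camera_model(n); print(n,m)
E
```

```text
pics
{'time': 0.0, 'qpos': array([ 1.01  ,  0.3427,  1.525 , -0.    ,  1.2754, -0.146 ]), 'qvel': array([-0.0013, -0.0002, -0.0002,  0.0005,  0.0004,  0.0017]), 'joint_efforts': array([ -0.0022, -43.125 , -24.4215,   0.0714,   0.0562,  -0.0001]), 'tool_pos': array([0.2115, 0.4804, 0.404 ]), 'tool_rot': array([-3.1401, -0.0002,  2.7268]), 'contact_force': array([-0.8787, -0.58  ,  0.0039]), 'torque': array([ 0.0234, -0.0404,  0.0555]), 'opening': 0.09130653898901196}
top {'fx': 382.4960817247838, 'fy': 382.4960817247838, 'cx': 258.10316641283606, 'cy': 191.43152622991778, 'pose': array([[ 0.0234,  0.9958, -0.088 ,  0.4765],
       [-0.9992,  0.0261,  0.0296,  0.0236],
       [ 0.0318,  0.0872,  0.9957,  1.1985],
       [ 0.    ,  0.    ,  0.    ,  1.    ]])}
side {'fx': 451.6193594527009, 'fy': 451.6193594527009, 'cx': 255.54155335949966, 'cy': 191.72026936672785, 'pose': array([[ 0.8399,  0.4072, -0.3588,  0.1423],
       [-0.5427,  0.6311, -0.5542, -0.5988],
       [ 0.0008,  0.6602,  0.7511,  0.939 ],
       [ 0.    ,  0.    ,  0.    ,  1.    ]])}
```

View pics/top0.png

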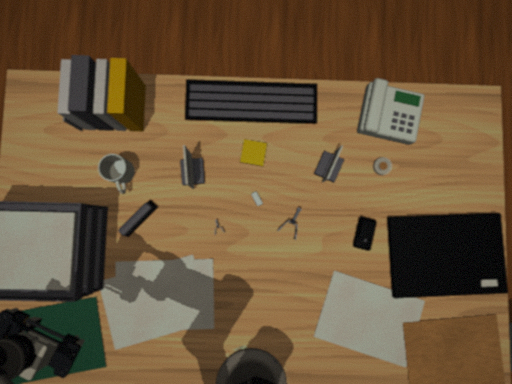

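View pics/side0.png

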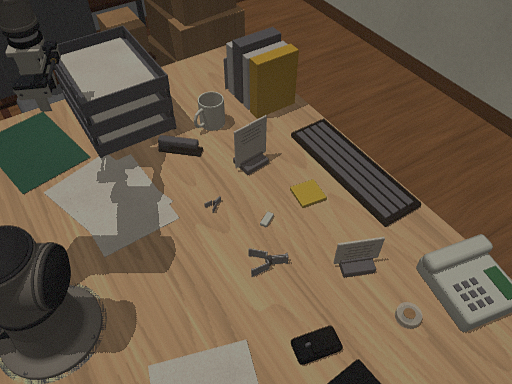

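The top view shows the large clip near (291,222), the small clip at (219,227), the left card at (190,167) and the right card at (330,165). In the side view the left card, at (252,143), is clearly the taller one. I'll take enlarged crops next.

Run:
```python
import cv2, numpy as np
t=cv2.imread("pics/top0.png"); s=cv2.imread("pics/side0.png")
def c(im,x,y,w,h,k):
    o=cv2.resize(im[y:y+h,x:x+w],None,fx=k,fy=k,interpolation=cv2.INTER_CUBIC)
    for i in range(0,w,10): cv2.putText(o,str(x+i),(i*k,8),0,.3,(0,0,255)); cv2.line(o,(i*k,10),(i*k,14),(0,0,255))
    for i in range(0,h,10): cv2.putText(o,str(y+i),(0,i*k+4),0,.3,(0,0,255))
    return o
a=np.hstack([c(t,265,200,50,40,8),c(t,170,135,50,40,8)[:, :400]])
b=np.hstack([c(s,240,240,60,45,6)[:270,:360],cv2.resize(c(s,225,110,55,66,6),(330,396))[:270*2,:][:396][:270] ])
d=c(s,225,110,55,70,6)
o=np.zeros((600,800,3),np.uint8); o[:300,:400]=0
cv2.imwrite("pics/c1.png",a)
e=np.zeros((420,700,3),np.uint8); e[:270,:360]=c(s,240,240,60,45,6); e[:420,365:695]=d
cv2.imwrite("pics/c2.png",e)
```

```text
(no output)
```

View pics/c1.png

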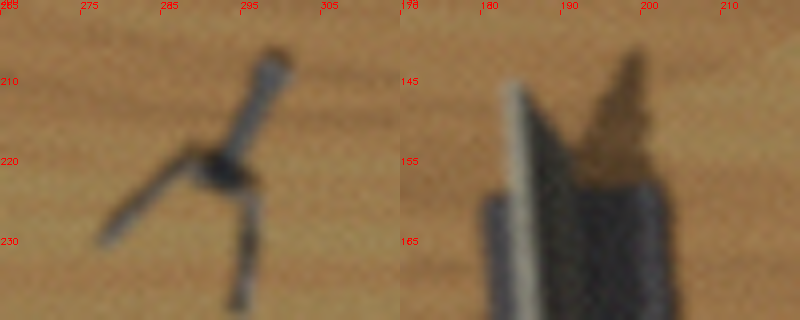

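View pics/c2.png

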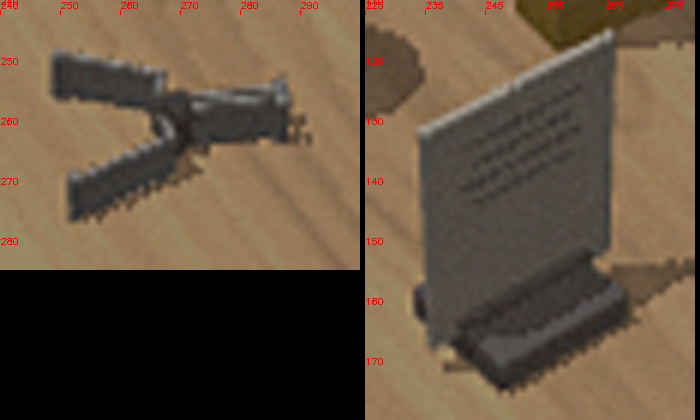

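```bash
cat > h.py <<'E'
import numpy as np, cv2
from cell import robot, viewer
np.set_printoptions(precision=4,suppress=True)
def ray(n,u,v):
    m=viewer.camera_model(n); P=m["pose"]
    return P[:3,3], P[:3,:3]@np.array([(u-m["cx"])/m["fx"],-(v-m["cy"])/m["fy"],-1])
def onz(n,u,v,z):
    o,d=ray(n,u,v); return o+d*(z-o[2])/d[2]
def two(a,b):
    (o1,d1),(o2,d2)=ray("top",*a),ray("side",*b)
    s=np.linalg.lstsq(np.c_[d1,-d2],o2-o1,rcond=None)[0]
    p,q=o1+d1*s[0],o2+d2*s[1]; return (p+q)/2,np.linalg.norm(p-q)
def proj(n,p):
    m=viewer.camera_model(n); P=m["pose"]; c=P[:3,:3].T@(np.asarray(p)-P[:3,3])
    return np.array([m["cx"]-m["fx"]*c[0]/c[2], m["cy"]+m["fy"]*c[1]/c[2]])
E
python3 - <<'E'
from h import *
t=cv2.imread("pics/top0.png"); s=cv2.imread("pics/side0.png")
for k,p in dict(tip=(299,206.5),hinge=(292.5,221),hl=(277.5,229.5),hr=(294,238)).items(): print("top",k,onz("top",*p,.03),onz("top",*p,.015))
for k,p in dict(tip=(286.5,254.5),hl=(248.5,249.5),hr=(251.5,269.5),hinge=(269,256)).items(): print("side",k,onz("side",*p,.03))
for k,p in dict(near=(233,131.5),far=(264.5,115)).items(): 
    q=onz("side",*p,.15); print("card",k,q,"in top",proj("top",q))
# dark/grey mask of the clip in both views
for n,im,(x,y,w,h) in(("top",t,(265,200,50,45)),("side",s,(240,240,60,45))):
    r=im[y:y+h,x:x+w].astype(int); m=(r[...,2]-r[...,0]<22).astype(np.uint8)
    nn,l,st,c=cv2.connectedComponentsWithStats(m); i=1+st[1:,4].argmax()
    ys,xs=np.where(l==i); print(n,"area",len(xs),"cen",xs.mean()+x,ys.mean()+y)
    if n=="top": print("\n".join("".join(".#"[v] for v in row) for row in (l==i).astype(int)))
# bright card top strip in top view
r=t[135:200,170:215].astype(int); m=(r[...,2]-r[...,0]<35)&(r.mean(2)>95)
for y in range(0,65,3): 
    xs=np.where(m[y])[0]; print(y+135, xs+170)
E
```

```text
top tip [ 0.5367 -0.1377  0.03  ] [ 0.5375 -0.1398  0.015 ]
top hinge [ 0.4919 -0.1184  0.03  ] [ 0.4921 -0.1202  0.015 ]
top hl [ 0.4649 -0.073   0.03  ] [ 0.4648 -0.0742  0.015 ]
top hr [ 0.4404 -0.1238  0.03  ] [ 0.4399 -0.1257  0.015 ]
side tip [ 0.5304 -0.1358  0.03  ]
side hl [ 0.4618 -0.0745  0.03  ]
side hr [ 0.4379 -0.1254  0.03  ]
side hinge [ 0.4929 -0.1166  0.03  ]
card near [0.584  0.1931 0.15  ] in top [185.0918 184.1347]
card far [0.6914 0.2047 0.15  ] in top [182.4065 145.3911]
top area 50 cen 294.68 216.26
..................................................
..................................................
..................................................
..................................................
..................................................
..................................................
..................................................
..................................................
.................................##...............
................................####..............
................................###...............
..........
[... 1339 characters left out ...]
...........................
..................................................
..................................................
..................................................
..................................................
..................................................
..................................................
..................................................
side area 453 cen 266.3377483443709 260.15673289183223
135 []
138 []
141 []
144 []
147 [184]
150 [184]
153 [184 185]
156 [184 185]
159 [183 184 185]
162 [184 185]
165 [184 185]
168 [184 185 186]
171 [184 185 186]
174 [184 185 186]
177 [185 186]
180 [185 186 187]
183 [185 186 187]
186 []
189 []
192 []
195 []
198 []
```

The gripper's starting yaw (156.2°) already matches the clip's axis, which I measured at about -24.6° (155.4° after a half turn). The clip's grip point is near (0.459, -0.103). Next I move over it.

```bash
for i in 1 2 3; do :; done; python3 -m creep '[[[13,-30,0,0,0,0],[13,-30,0,0,0,0],[13,-30,0,0,0,0],[13,-30,0,0,0,0],[13,-30,0,0,0,0]]]' -1 10; python3 -m creep '[[[13,-30,0,0,0,0],[13,-30,0,0,0,0],[13,-30,0,0,0,0],[13,-30,0,0,0,0],[13,-30,0,0,0,0]]]'
```

```text
time: 0.52
tool_pos: [0.2754, 0.3291, 0.4013]
tool_rot: [-3.138, -0.003, 2.736]
contact_force: [0.7, -0.4, 0.7]
opening: 0.0917
time: 0.93
tool_pos: [0.3408, 0.1714, 0.4003]
tool_rot: [-3.136, -0.004, 2.738]
contact_force: [1.0, -1.1, -0.5]
opening: 0.0919
```

```bash
python3 -m creep '[[[13,-30,0,0,0,0],[13,-30,0,0,0,0],[13,-30,0,0,0,-0.5],[13,-30,0,0,0,-0.5],[13,-30,0,0,0,-0.5]]]'; python3 -m creep '[[[13,-30,-10,0,0,0],[13,-30,-20,0,0,0],[13,-28,-30,0,0,0],[13,-25,-30,0,0,0],[0,0,-25,0,0,0]]]'
```

```text
time: 1.35
tool_pos: [0.4063, 0.0131, 0.3999]
tool_rot: [-3.136, -0.005, 2.711]
contact_force: [0.7, 1.0, -0.3]
opening: 0.092
time: 1.77
tool_pos: [0.4617, -0.1099, 0.2876]
tool_rot: [-3.137, 0.012, 2.706]
contact_force: [-0.4, 0.7, -0.0]
opening: 0.0919
```

```bash
python3 -m creep '[[[-1,4,-25,0,0,0],[-1,3,-15,0,0,0],[0,0,0,0,0,0]]]'
python3 - <<'E'
from h import *
R=robot.observe(); print(R["tool_pos"],R["tool_rot"])
a=[]
for n,(x,y,w,h) in(("top",(255,190,64,64)),("side",(210,200,110,96))):
    im=viewer.read_camera(n); cv2.imwrite(f"pics/{n}1.png",im)
    c=im[y:y+h,x:x+w]; k=384//h; c=cv2.resize(c,None,fx=k,fy=k,interpolation=2); a.append(cv2.copyMakeBorder(c,0,400-c.shape[0],0,0,0))
cv2.imwrite("pics/c3.png",np.hstack(a))
p=np.array(R["tool_pos"]); y=np.array([.416,.909,0])
for s in(-.046,.046): 
    q=p+s*y; q[2]-=.178; print(proj("top",q),proj("side",q))
E
```

```text
time: 2.02
tool_pos: [0.4581, -0.105, 0.24]
tool_rot: [-3.137, 0.002, 2.7]
contact_force: [-1.5, -0.4, 0.2]
opening: 0.0915
[ 0.4581 -0.105   0.24  ] [-3.1365  0.002   2.7002]
[303.0987 239.0096] [256.9671 268.6422]
[275.1856 225.3825] [251.3284 235.6448]
```

View pics/c3.png

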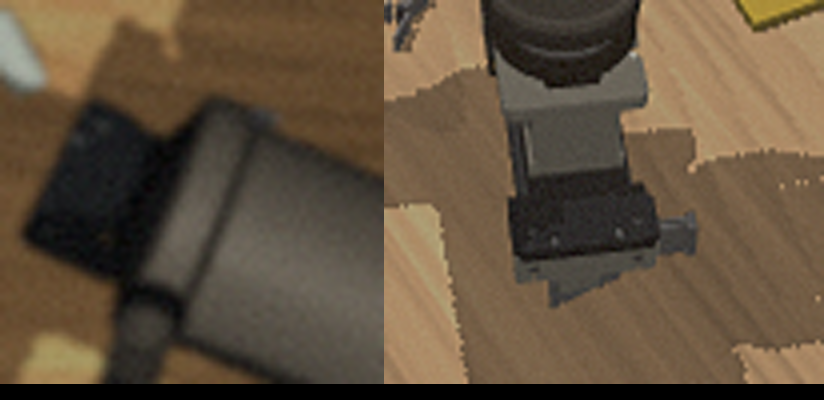

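The side view shows the clip's jaw tip at (382,230) in the crop and its right handle under the gripper, which fits the estimate. The top view is hidden by the arm. I descend now.

```bash
python3 -m creep '[[[1,2,-20,0,0,0.7],[0,0,-18,0,0,0],[0,0,-12,0,0,0],[0,0,-5,0,0,0],[0,0,0,0,0,0]]]'
```

```text
time: 2.53
tool_pos: [0.4637, -0.1039, 0.1934]
tool_rot: [-3.137, 0.022, 2.716]
contact_force: [-0.9, 0.1, -0.2]
opening: 0.0917
```

```bash
python3 -m creep '[[[-4,1,-4,0.5,1.1,0],[0,0,-3,0,0,0],[0,0,0,0,0,0]]]'
```

```text
time: 2.78
tool_pos: [0.4606, -0.1031, 0.189]
tool_rot: [-3.138, 0.004, 2.716]
contact_force: [0.2, 0.1, 0.2]
opening: 0.0915
```

```bash
python3 -m creep '[[[-1,0,-5,0,0,0],[-1,0,-4,0,0,0],[0,0,0,0,0,0]]]'
```

```text
time: 3.03
tool_pos: [0.4588, -0.1032, 0.1806]
tool_rot: [-3.138, 0.007, 2.717]
contact_force: [-1.4, -0.4, -0.3]
opening: 0.0917
```

```bash
python3 -m creep '[[[0,0,0,0,0,0],[0,0,0,0,0,0],[0,0,0,0,0,0],[0,0,0,0,0,0],[0,0,0,0,0,0]]]' 0.1 8;  python3 -m creep '[[[0,0,0,0,0,0],[0,0,0,0,0,0],[0,0,0,0,0,0],[0,0,0,0,0,0],[0,0,0,0,0,0]]]' 1 20
```

```text
time: 3.45
tool_pos: [0.4588, -0.1033, 0.1805]
tool_rot: [-3.138, 0.007, 2.716]
contact_force: [-1.2, 0.4, -0.3]
opening: 0.063
time: 3.87
tool_pos: [0.4584, -0.1032, 0.1805]
tool_rot: [-3.137, 0.006, 2.716]
contact_force: [-0.3, -0.3, -0.6]
opening: 0.0297
```

Both handles were met at 63 mm and are now squeezed to 29.7 mm. I raise the grip to 34 N and lift.

```bash
python3 -m creep '[[[0,0,0,0,0,0],[0,0,0,0,0,0],[0,0,0,0,0,0],[0,0,0,0,0,0]]]' 1 34;  python3 -m creep '[[[0,0,6,0,0,0],[0,0,12,0,0,0],[0,0,15,0,0,0],[0,0,15,0,0,0],[0,0,15,0,0,0]]]'
```

```text
time: 4.2
tool_pos: [0.4584, -0.1032, 0.1806]
tool_rot: [-3.138, 0.006, 2.716]
contact_force: [-0.8, 0.3, -0.0]
opening: 0.027
time: 4.62
tool_pos: [0.4573, -0.1027, 0.2439]
tool_rot: [-3.137, -0.002, 2.716]
contact_force: [0.4, 0.6, -0.3]
opening: 0.0269
```

```bash
python3 -m creep '[[[0,10,10,0,0,1],[1,20,8,0,0,2.5],[1,24,0,0,0,2.5],[1,24,0,0,0,2.5],[1,24,0,0,0,2.5]]]';  python3 -m creep '[[[1,24,0,0,0,2.5],[1,24,0,0,0,2.5],[1,24,0,0,0,2.5],[1,24,0,0,0,2.5],[1,24,0,0,0,2.5]]]'
```

```text
time: 5.03
tool_pos: [0.4626, -0.0016, 0.2687]
tool_rot: [-3.137, 0.01, 2.908]
contact_force: [0.1, 0.5, -1.2]
opening: 0.0267
time: 5.45
tool_pos: [0.4669, 0.1243, 0.2712]
tool_rot: [-3.137, 0.013, 3.136]
contact_force: [0.9, 0.7, 0.9]
opening: 0.0268
```

```bash
python3 -m creep '[[[1,22,-3,0,0,2.5],[1,18,-3,0,0,2],[0,12,-2,0,0,1],[0,4,0,0,0,0],[0,0,0,0,0,0]]]'
python3 - <<'E'
from h import *
R=robot.observe(); print(R["tool_pos"],R["tool_rot"],R["opening"])
a=[]
for n,(x,y,w,h) in(("top",(165,130,64,96)),("side",(180,105,110,96))):
    im=viewer.read_camera(n); cv2.imwrite(f"pics/{n}2.png",im)
    k=4 if n=="top" else 5
    c=cv2.resize(im[y:y+h,x:x+w],None,fx=k,fy=k,interpolation=2)
    for i in range(0,w,10): cv2.putText(c,str(x+i),(i*k,8),0,.3,(0,0,255))
    for i in range(0,h,10): cv2.putText(c,str(y+i),(0,i*k+4),0,.3,(0,0,255))
    a.append(cv2.copyMakeBorder(c,0,480-c.shape[0],0,0,0))
cv2.imwrite("pics/c4.png",np.hstack(a)[:,:800])
for p in((186,184.7),(184.2,145.5)): print(onz("top",*p,.15))
E
```

```text
time: 5.87
tool_pos: [0.4682, 0.1875, 0.2649]
tool_rot: [-3.139, 0.015, -3.038]
contact_force: [-1.1, -1.0, -1.0]
opening: 0.0268
[0.4682 0.1875 0.2649] [-3.1387  0.0154 -3.0384] 0.02676677586040793
[0.5825 0.1905 0.15  ]
[0.6913 0.1998 0.15  ]
```

View pics/c4.png

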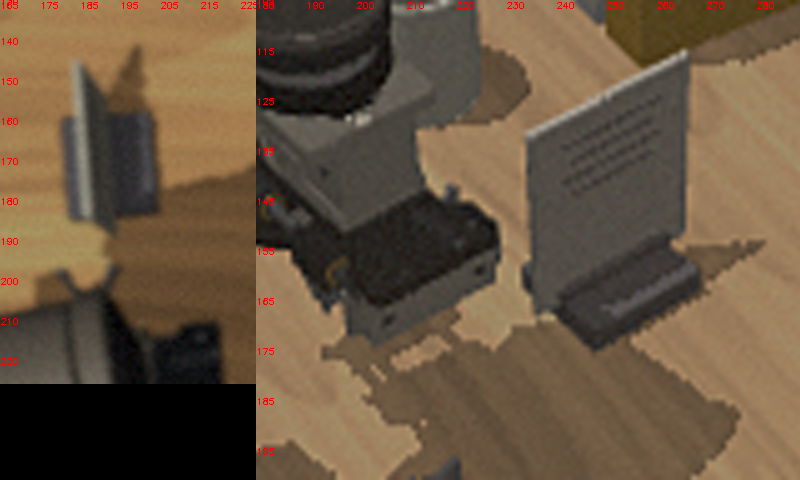

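The top view shows the open jaw tips at about (180.5,197) and (193,197), straddling the line of the card, whose near edge is at about (187,186). I'll measure this more precisely.

Run:
```python
from h import *
im=cv2.imread("pics/top2.png"); x,y,w,h=172,140,32,66
for a in((180.5,197),(193,197),(186.75,197)): print(a,onz("top",*a,.1145))
g=im.astype(int)
sat=g[...,2]-g[...,0]
print("R-B rows"); 
for r in range(194,205): print(r,sat[r,174:202])
for r in range(146,190,3):
    v=g[r,178:194].mean(1); wgt=np.clip(g[r,178:194].mean(1)-100,0,None)*(sat[r,178:194]<38); c=(wgt*np.arange(178,194)).sum()/max(wgt.sum(),1e-6); print(r,round(c,2),onz("top",c,r,.15) if wgt.sum() else "")
c=np.hstack([cv2.resize(im[y:y+h,x:x+w],None,fx=9,fy=9,interpolation=2)])
for i in range(0,w,4): cv2.putText(c,str(x+i),(i*9,8),0,.3,(0,0,255))
for i in range(0,h,5): cv2.putText(c,str(y+i),(0,i*9+7),0,.3,(0,0,255))
cv2.imwrite("pics/c5.png",c)
```

```text
(180.5, 197) [0.5508 0.2102 0.1145]
(193, 197) [0.5517 0.1751 0.1145]
(186.75, 197) [0.5512 0.1927 0.1145]
R-B rows
194 [73 75 75 73 75 76 74 75 71 77 76 76 74 75 76 76 72 65 62 60 60 59 58 58
 59 57 58 59]
195 [76 72 73 72 74 70 74 74 70 75 76 75 77 77 77 81 76 71 58 52 52 56 55 57
 57 57 58 59]
196 [80 75 79 76 71 67 64 68 74 79 79 81 83 79 83 79 80 62 39 24 32 44 51 58
 56 56 55 54]
197 [80 78 79 71 60 43 34 49 67 78 84 82 83 84 82 84 77 55 19  7 16 36 50 51
 53 50 55 52]
198 [78 72 72 60 48 26 13 24 52 74 82 84 81 83 84 83 73 45 15  8 28 43 49 53
 53 53 51 51]
199 [64 61 59 57 49 34 17 12 34 63 86 84 84 84 82 75 61 37 15 21 39 49 49 53
 54 54 51 52]
200 [60 53 53 54 54 50 36 18 21 49 77 85 84 81 71 63 42 21 13 30 47 55 55 54
 55 51 51 51]
201 [62 54 53 59 54 54 48 32 20 32 60 72 72 67 52 38 22 10 16 38 50 51 53 48
 53 53 53 52]
202 [60 58 55 54 57 55 53 42 23 16 30 43 45 33 22 15  9 11 24 41 51 54 53 55
 55 50 52 54]
203 [60 55 50 59 55 58 50 48 34 16  8 12 15 10  8  5  7 11 31 44 56 54 57 52
 53 55 54 54]
204 [61 51 51 50 53 48 48 43 37 18 11  9  5 10  8  6  5 10 24 41 47 54 55 56
 54 53 55 55]
146 184.23 [0.6899 0.1997 0.15  ]
149 184.0 [0.6815 0.2    0.15  ]
152 184.17 [0.6731 0.1992 0.15  ]
155 184.32 [0.6647 0.1984 0.15  ]
158 184.36 [0.6564 0.198  0.15  ]
161 184.4 [0.648  0.1975 0.15  ]
164 184.65 [0.6397 0.1965 0.15  ]
167 184.94 [0.6314 0.1954 0.15  ]
170 185.15 [0.6231 0.1945 0.15  ]
173 185.33 [0.6148 0.1936 0.15  ]
176 185.49 [0.6065 0.1929 0.15  ]
179 185.89 [0.5982 0.1915 0.15  ]
182 186.14 [0.59   0.1904 0.15  ]
185 0.0 
188 0.0
```

View pics/c5.png

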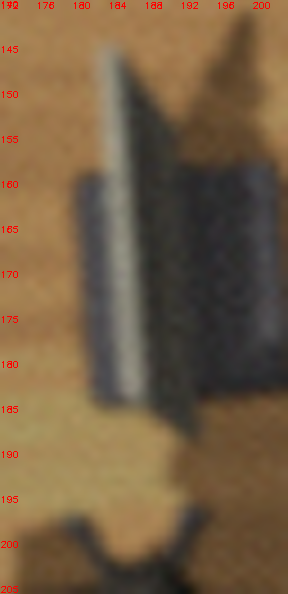

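Card yaw is about 5.7° and the tool is at 5.9°, so they match. Both the camera and the kinematics put the clip about 6.5 mm too far left. I correct that first, then advance about 51 mm.

```bash
python3 -m creep '[[[0,-5,0,0,0,0],[0,-2,-1,-0.1,0.8,0],[0,0,0,0,0,0]]]'
python3 - <<'E'
from h import *
R=robot.observe(); print(R["tool_pos"],R["tool_rot"])
im=viewer.read_camera("top"); cv2.imwrite("pics/top3.png",im)
sat=im.astype(int); sat=sat[...,2]-sat[...,0]
for r in range(195,202): print(r,sat[r,174:202])
p=R["tool_pos"]; c,s=np.cos(R["tool_rot"][2]+np.pi),np.sin(R["tool_rot"][2]+np.pi)
for l in(.016+.0035,-.0195): q=p+np.array([c*.08-s*l,s*.08+c*l,-.1506]); print(q,proj("top",q),proj("side",q))
E
```

```text
time: 6.22
tool_pos: [0.4683, 0.1768, 0.2643]
tool_rot: [-3.138, -0.0, -3.043]
contact_force: [-0.9, 0.1, 0.0]
opening: 0.0271
[0.4683 0.1768 0.2643] [-3.1376 -0.0001 -3.0427]
195 [74 72 73 73 75 73 74 74 72 73 76 75 75 76 77 78 79 74 75 76 73 67 57 57
 57 56 60 60]
196 [76 75 76 74 76 75 77 76 77 78 79 82 81 80 79 80 82 80 83 81 81 75 58 47
 46 53 53 51]
197 [81 81 82 80 79 82 82 75 75 68 67 74 78 83 83 83 85 84 83 82 81 68 41 21
 31 38 55 54]
198 [84 80 82 82 79 76 79 70 56 44 33 41 58 76 83 87 83 85 82 82 72 58 25  7
 18 37 48 50]
199 [86 82 82 70 65 64 60 56 45 29  9 13 41 67 78 84 83 85 81 72 59 39 16 10
 23 38 48 52]
200 [86 80 78 63 58 53 56 53 48 39 24 15 28 56 75 82 78 79 70 56 42 26 10 19
 40 50 55 53]
201 [82 81 72 58 52 52 54 51 54 50 44 33 21 36 61 66 63 49 47 34 24 13 10 27
 49 53 53 54]
[0.546  0.2041 0.1137] [182.6678 198.7572] [219.2164 144.609 ]
[0.5499 0.1653 0.1137] [196.5073 197.751 ] [227.8254 152.5157]
```

```bash
python3 -m creep '[[[3,4,0,0,0,0],[8,1,0,0,0,0],[8,1,0,0,0,0],[3,0,0,0,0,0],[0,0,0,0,0,0]]]'
python3 - <<'E'
from h import *
R=robot.observe(); print(R["tool_pos"],R["tool_rot"])
im=viewer.read_camera("top"); cv2.imwrite("pics/top4.png",im)
x,y,w,h=172,140,34,60
c=cv2.resize(im[y:y+h,x:x+w],None,fx=9,fy=9,interpolation=2)
for i in range(0,w,4): cv2.putText(c,str(x+i),(i*9,8),0,.3,(0,0,255))
for i in range(0,h,5): cv2.putText(c,str(y+i),(0,i*9+7),0,.3,(0,0,255))
cv2.imwrite("pics/c6.png",c)
E
```

```text
time: 6.68
tool_pos: [0.4936, 0.1823, 0.2647]
tool_rot: [-3.138, 0.002, -3.045]
contact_force: [0.9, 0.1, -0.3]
opening: 0.0263
[0.4936 0.1823 0.2647] [-3.1377  0.0021 -3.0455]
```

View pics/c6.png

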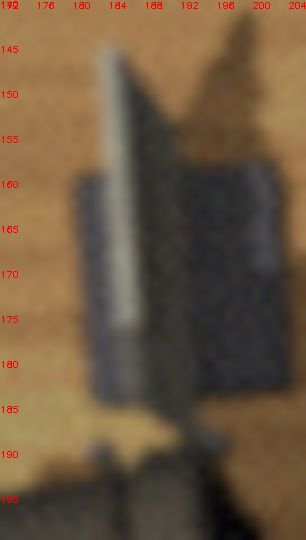

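Run:
```python
from h import *
print(onz("top",189,188.3,.114)); print(proj("top",[.583,.190,.114]),proj("top",[.583,.190,.1]))
im=cv2.imread("pics/top4.png").astype(int); s=im[...,2]-im[...,0]
for r in range(185,192): print(r,s[r,176:202])
```

```text
[0.5761 0.1874 0.114 ]
[188.1723 185.8644] [188.9049 186.3605]
185 [74 72 78 74 78 73 62 51 48 48 46 47 34 20 10  7  8 21 35 51 57 55 53 54
 58 60]
186 [74 75 74 76 77 76 75 71 71 73 72 71 59 44 24 15 13 21 39 50 58 61 60 59
 60 60]
187 [74 75 79 77 74 75 76 72 77 74 80 78 79 71 54 36 16 15 26 36 50 53 59 58
 55 56]
188 [72 73 76 76 76 71 63 61 70 75 79 77 75 73 64 49 25 13 10 15 24 38 52 56
 55 58]
189 [73 76 81 77 76 61 41 34 53 68 75 72 64 59 48 37 21 10  4  3  8 28 50 54
 56 58]
190 [79 77 76 77 68 50 26 12 31 57 65 56 38 26 22 12  9  9  7  5 17 37 55 58
 56 56]
191 [74 65 65 68 65 54 33 17 19 41 45 31 17  7 10 11  6  6  4 14 32 50 58 57
 57 60]
```

Tips are about 10 mm short of the edge and centred on the card line to within 1–2 mm. I advance the last 27 mm slowly.

```bash
python3 -m creep '[[[4,1.5,0,0,0,0],[7,0.7,0,0,0,0],[7,0.7,0,0,0,0],[5,0.5,0,0,0,0],[0,0,0,0,0,0]]]'
python3 - <<'E'
from h import *
R=robot.observe(); print(R["tool_pos"],R["tool_rot"],R["contact_force"])
E
```

```text
time: 7.15
tool_pos: [0.5185, 0.1863, 0.2644]
tool_rot: [-3.138, 0.001, -3.045]
contact_force: [-0.1, -0.5, -0.6]
opening: 0.0267
[0.5185 0.1863 0.2644] [-3.1377  0.0013 -3.0449] [-0.116  -0.5172 -0.5942]
```

```bash
python3 -m creep '[[[0,0,0,0,0,0],[0,0,0,0,0,0],[0,0,0,0,0,0]]]'
python3 - <<'E'
from h import *
R=robot.observe(); p=R["tool_pos"]; yaw=R["tool_rot"][2]+np.pi; c,s=np.cos(yaw),np.sin(yaw)
print(p,R["contact_force"])
e=np.array([.583,.1915])-p[:2]; f=np.array([c*e[0]+s*e[1],-s*e[0]+c*e[1]])
print("edge in grip frame mm (tips at x=80, y +-16)",1e3*f)
for n in(.0,): 
  for l in(.0195,-.0195):
    for dz in(-.1506,-.1806): q=p+np.array([c*.08-s*l,s*.08+c*l,dz]); print("tip",l,dz,proj("top",q),proj("side",q))
a=[]
for n,(x,y,w,h),k in(("top",(172,140,34,60),9),("side",(185,100,90,85),5)):
    im=viewer.read_camera(n); cv2.imwrite(f"pics/{n}5.png",im)
    o=cv2.resize(im[y:y+h,x:x+w],None,fx=k,fy=k,interpolation=2)
    for i in range(0,w,5): cv2.putText(o,str(x+i),(i*k,8),0,.3,(0,0,255))
    for i in range(0,h,5): cv2.putText(o,str(y+i),(0,i*k+4),0,.3,(0,0,255))
    a.append(cv2.copyMakeBorder(o,0,540-o.shape[0],0,0,0))
cv2.imwrite("pics/c7.png",np.hstack(a))
E
```

```text
time: 7.4
tool_pos: [0.5187, 0.1863, 0.2641]
tool_rot: [-3.138, 0.001, -3.045]
contact_force: [-0.6, 0.3, -1.2]
opening: 0.0266
[0.5187 0.1863 0.2641] [-0.6181  0.3231 -1.2042]
edge in grip frame mm (tips at x=80, y +-16) [64.5202 -1.0098]
tip 0.0195 -0.1506 [180.0992 180.9559] [233.5578 135.8812]
tip 0.0195 -0.1806 [181.8615 182.1343] [233.944 144.007]
tip -0.0195 -0.1506 [193.8884 180.0097] [242.2117 143.5047]
tip -0.0195 -0.1806 [195.2795 181.2119] [242.4464 151.6241]
```

View pics/c7.png

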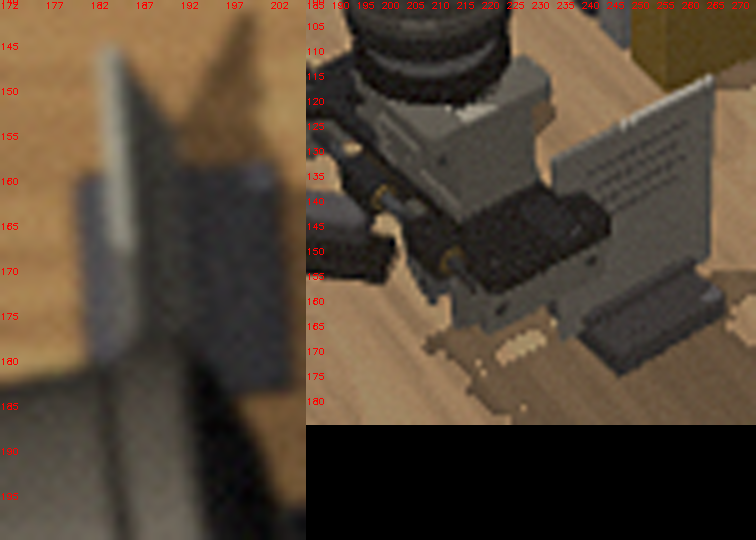

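Run:
```python
from h import *
R=robot.observe(); print(R["time"],R["opening"],R["contact_force"],R["torque"]); print(robot.hand_in())
```

```text
7.5 0.02676014578387583 [ 0.7777  0.1776 -0.1919] [ 0.0365  0.023  -0.0002]
the job is handed in; nothing more can be done
None
```

I picked up the large clip by its handles and squeezed it to its stop with a 34 N grip. I carried it to the taller (left) card and put the open jaws round that card's near upright edge. I handed in at 7.5 s, still holding it open.

**Last checks:**
- **Position:** by calculation, the jaw tips are about 15 mm past the card edge, with the clip's mid-height about 0.10 m above the desk. That is between the base and the top corner.
- **Centring:** the card sits about 1 mm off the jaws' centre line, leaving roughly 6 mm or more clear on each side.
- **Contact:** the wrist force stayed at noise level (about 1 N) through the approach and at the end, so there was no sign of touching the card.
- **Grip:** the fingers read 26.8 mm, against the 28 mm given for fully squeezed.

**Not confirmed or disagreeing:**
- **Final view blocked:** in the last pictures the gripper hid the jaw tips from both cameras. The final fit rests on the last clear top view, about 10 mm before the edge, plus the arm's own position readings.
- **Camera disagreement:** the two cameras differed by about 3 mm on the card's sideways position, so I used a value between them. Camera and arm readings for the tips also differed by 2–3 mm.

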